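# Swap the empty parts bin on the clip rail for a full one

## Robot

A 6-joint arm with a two-finger parallel gripper is mounted at the origin on the work surface. World frame = base frame: x ahead of the robot, y to its left, z up, the work surface at z = 0. Lengths are in m, angles in rad, forces in N, time in s.
With the tool pointing down it reaches from about 0.425 to 0.95 m from the base axis. Payload 14.7 kg.
Tool frame: the origin (TCP) lies at the very end of the fingers, on their centre line; the grasp point (between the pads) lies 19 mm behind it; z points along the fingers, y is the line along which they close (so a half turn about z gives the same grasp; the last joint's range is limited). The gripper opens to 85 mm and grips with 20 to 120 N. Pads are 22 mm wide; open, the fingers measure 114 mm over their backs; the gripper's body (76 mm by 85 mm) begins 54 mm behind the grasp point. The pads swing forward as they close: fully open they stand 13 mm farther back than shut.
Start: joints at [-1.23, 0.48, 1.596, -0, 1.065, -0.047], TCP at [0.246, -0.602, 0.231] pointing down, gripper open.
Joint ranges: [-2.75, 2.75], [-0.82, 2.05], [0.23, 2.67], [-1.56, 4.7], [0.09, 2.69], [-2.92, 2.92]. Speed limits (rad/s): [1.89, 1.89, 2.39, 3.01, 3.01, 3.01].

## Interface

Orientations are given as a unit quaternion [w, x, y, z].
In Python, from bench import monitor, cams, workorder gives the robot as it stands.
- The arm moves only by the tool move_arm, never from a script. Its argument "rows" is a list of rows, each a list of 4 numbers: the shift along the world's x, y, z as a fraction of full scale, then the turn about the world's z as a fraction of full scale. A call has 1 to 12 rows; each row shifts and turns the commanded pose from where the row before left it; what a row does not reach is not made up. Full scale, the value 1, is 0.12 m for a shift and 360 degrees for a turn. A row lasts 1/10 s, in which the tool goes at most 50 mm and 8.59 degrees, less where a joint would pass 70% of its speed; a pose out of reach is approached as far as the arm can. A call with a number of a shift or a turn outside -1 to 1 is refused whole. A call with a gripper value outside its range is refused whole. "gripper" is the closure, from -1 (fully open) to 1 (shut), set as the call begins (left out, the last holds). The fingers move at their own pace and stop on an object; "squeeze" is the grip in N (left out, the last holds). Time passes only in rows, so rows that do not move let the fingers close. It gives the time, the measured TCP pose, the force, the opening and the grip force at its end, in the units of the state.
- monitor.get_obs(): the state, without advancing time (a new reading comes with each control period).
- cams.read_camera(name): name is "scene" or "top" or "wrist"; returns the picture (400x640x3 uint8, blue, green, red); there is no depth.
- cams.camera_params(name): a dict with "fov_y" (degrees; the focal length in pixels is half the picture's height over the tangent of half this angle, whatever the lens; pixels are square), "cx", "cy" (the principal point, pixels), "k1" (the pictures are not rectified: a ray, as slopes to the right and down, at radius r is drawn at 1 + k1 r^2 times it, then the intrinsics apply), "rvec" (rotation vector, rad) and "tvec" (3), from world to camera coordinates, as OpenCV has them. Camera axes: x right, y down, z forward; pixel columns grow to the right and rows downward; lengths in m; the calibration is good to about 2 mm. A picture is of the moment at which its call begins: read the wrist's pose just before it. camera_params takes no time and is no camera call; for the wrist camera it gives the pose at the moment of the call.
- workorder.job_done(): hands the job in; it is judged then, once.
The state is a dict: "t": time; "qpos": joint angles; "dq": joint speeds; "joint_torque": joint torques, N m; "eef_pos": TCP position; "tool_rot": TCP orientation; "ft_force": force on the tool from outside, world axes, zero at the start; "torque": the same for the moment, N m; "opening": finger opening in m; "finger_force": force on a finger pad.
Only numpy, scipy, OpenCV 4.12 (cv2) and the standard library are available. Lean on these libraries where they do the work, as an engineer would, in place of code of your own. Each camera call takes 0.05 s, during which the arm holds its last target. There are 200 camera calls.

## Task

One of the three small parts bins hanging on the clip rail has run empty: lift it straight up off its spring catch, leaving the others hanging, and set it down, not dropped, flat on its base in the free part of the plywood returns tray. Then take the full bin standing on the bench among the clutter and hang it on the freed place of the rail, pressed down until the catch snaps over it, keeping it upright so that nothing spills. Let go of everything and leave the other bins and things where they are.

Things in the scene. Friction and masses are not known exactly. Their poses are not given: they have to be found in the camera images.
- bin_empty: The empty bin: grey plastic, open top, outside 80 (x) x 54 (y) x 55 (z) mm, walls 3 mm, 0.11 kg. Origin: centre of the underside, z up. A hook at its back (+x; see bin_full) hangs on one of the rail's three places. It lifts off its catch with about 10 N over the first 13 mm; the hook is clear of the rail after 23 mm.
- bin_full: Same bin, filled to z = 33 mm with brass spoke nipples, 0.3 kg, standing on the bench, yaw up to 40 degrees either way. Hook of all bins, 36 mm wide: tab at z 51 to 55 back from the rear wall (outer face x = 40) to a flange x 49 to 52 that hangs down to z = 33, its lower edge a bead (centre x 52, z 33, radius 3). The plate of the rail goes into the 9 mm slot.
- bin_near: Same bin, full of steel balls, hangs on another place of the rail; must stay there.
- bin_far: Same bin, full of washers, hangs on the third place of the rail; must stay there.
- rail: Grey steel clip rail, fixed: upright plate 6 mm thick (x -3 to 3), 260 mm long (y), rounded top edge at z = 91, base plate x -25 to 75, 8 mm high. Bins hang on its -x side. Behind it, at each place, a sprung steel roller (radius 6, 24 mm wide, centre x 12.7, z 79.5) on a bar (x 24 to 33, up to z 89). Origin: under the plate's centre, on the bench; z up.
- place0 (a point): Place at the rail's -y end (84 mm from the middle): where the origin of a fully hung bin lies, its underside 40 mm above the bench. Axes as the rail's. The hook goes over the plate with the bin's origin 0 to 2.8 mm further towards the rail (+x) than this. The last 13 mm down, past the roller, take about 10 N.
- place1 (a point): The same for the middle place.
- place2 (a point): The same for the place at the rail's +y end.
- tray: Plywood returns tray, fixed: open box 170 (x) x 215 (y) x 28 (z) mm, walls and floor 4 mm. Origin: centre of the underside. Another bin (bin_used) stands on its +y half; the -y half is free.
- bin_used: Same bin, empty, standing in the tray; must stay there.
- bottle: Blue drinking bottle, radius 33, height 185 mm, standing; origin at the centre of its underside. Bystander.
- cassette: Stepped steel sprocket cluster, radius 37, height 32 mm, lying flat; origin at the centre of its underside. Bystander.
- jar: Amber jar with a lid, radius 27, height 58 mm, standing before (-x of) the full bin; origin at the centre of its underside. Bystander.
- hub: Aluminium wheel hub standing on end, radius 24, height 78 mm, on the +y side of the full bin; origin at the centre of its underside. Bystander.
- spanner: Steel spanner 150 mm long lying along its x axis on the -y side of the full bin; origin at its middle, underneath. Bystander.

How it is judged:
On the way, in this order (a step that is already met when the one before it is completed fails the run):
1. the empty bin is lifted off its catch, its base more than 75 mm above the bench's level (z of bin_empty in the frame of rail above 0.075 m), for 0.05 s.
2. the empty bin stands flat in the tray, let go (z of bin_empty in the frame of tray between 0.001 and 0.008 m and x of bin_empty in the frame of tray between -0.06 and 0.06 m and y of bin_empty in the frame of tray between -0.085 and 0.085 m and angle between bin_empty's own z axis and vertical below 0.06 rad and contact force between the fingers and bin_empty below 0.1 N), for 0.2 s.
3. the full bin hangs fully home on the freed place of the rail (z of bin_full in the frame of rail between 0.035 and 0.0435 m and x of bin_full in the frame of rail between -0.05 and -0.04 m and angle between bin_full's own z axis and vertical below 0.12 rad and (y of bin_full in the frame of rail between -0.094 and -0.074 m or y of bin_full in the frame of rail between -0.01 and 0.01 m or y of bin_full in the frame of rail between 0.074 and 0.094 m)), for 0.2 s.
At the end, for the whole second after the job is handed in: The empty bin stands flat (0.06 rad) on the tray's floor, centre inside the tray; the full bin hangs on the freed place, underside 35 to 43.5 mm above the bench, origin within 10 mm of the place along the rail, 5 mm across, tilt below 0.12 rad; both released, at rest (all of step 2 and all of step 3 and linear speed of each of bin_empty, bin_full below 0.02 m/s and contact force between the fingers and bin_full below 0.1 N); the robot touches nothing.
It fails at once if one of the other two bins on the rail is shifted more than 15 mm (distance of any of bin_near, bin_far from where it was at the start of the episode above 0.015 m).
It fails at once if the bin already in the tray, or the bottle, sprocket cluster, jar, hub or spanner, is shifted more than 30 mm (distance of any of bin_used, bottle, cassette, jar, hub, spanner from where it was at the start of the episode above 0.03 m).
It fails at once if the full bin is tipped more than 0.5 rad (it would spill) (angle between bin_full's own z axis and vertical above 0.5 rad).
It fails at once if either bin is dropped (moves faster than 0.6 m/s out of the fingers) ((contact force between the fingers and bin_empty below 0.05 N and linear speed of bin_empty above 0.6 m/s) or (contact force between the fingers and bin_full below 0.05 N and linear speed of bin_full above 0.6 m/s)).
It also fails if it takes over 64 s, if anything falls off the work surface, if the arm or the gripper's body presses on something with over 40 N, if the wrist force passes 120 N, or if a joint passes its speed limit or range.

## Working session

There is one attempt and no reset: what is moved stays moved. The work goes in short steps, Python scripts to look and compute and a tool call to move; the robot and the scene stay as the last step left them, time stands still between calls to the robot, and variables do not carry over. Pictures are saved under pics/ and viewed, at most 13 in all, crops included, and the job is handed in when it is done.

Besides the shell and the picture viewer there is one more tool, called after "Call:" as a command line: name --pt "numbers of a row" for each row, then --argument value for the rest. move_arm: Moves the arm, as the interface text tells. Shift numbers are shares of 0.12 m and turn numbers shares of 360 degrees, none past 1 either way. Its arguments: {"type":"object","properties":{"rows":{"type":"array"},"gripper":{"type":"number"},"squeeze":{"type":"number"}},"required":["rows"]}

```bash
mkdir -p pics; cat > h.py <<'E'
import numpy as np, cv2
from bench import monitor, cams
def K(p):
    f=200/np.tan(np.radians(p['fov_y'])/2); return np.array([[f,0,p['cx']],[0,f,p['cy']],[0,0,1.]])
def ray(p,uv):
    d=np.array([p['k1'],0,0,0,0.])
    n=cv2.undistortPoints(np.array(uv,float).reshape(-1,1,2),K(p),d)[:,0]
    R=cv2.Rodrigues(np.array(p['rvec'],float))[0]; t=np.array(p['tvec'],float).ravel()
    return -R.T@t, np.c_[n,np.ones(len(n))]@R
def onz(p,uv,z):
    c,d=ray(p,uv); return c+d*((z-c[2])/d[:,2])[:,None]
def proj(p,X):
    return cv2.projectPoints(np.array(X,float).reshape(-1,1,3),np.array(p['rvec'],float),np.array(p['tvec'],float),K(p),np.array([p['k1'],0,0,0,0.]))[0][:,0]
E
python3 - <<'E'
from h import *
for n in ["scene","top"]:
    cv2.imwrite(f"pics/{n}0.png",cams.read_camera(n)); p=cams.camera_params(n); print(n,p,ray(p,[[320,200]]))
E
```

```text
scene {'fov_y': 54.37111350524779, 'cx': 311.3573518066625, 'cy': 189.0937435978065, 'k1': 0.03172550893215068, 'rvec': array([ 2.30964409,  1.01809416, -0.35511379]), 'tvec': array([-0.34479148, -0.24025438,  1.29712222])} (array([ 0.96125802, -0.39849408,  0.88108732]), array([[-0.42275911,  0.40569125, -0.81115121]]))
top {'fov_y': 46.641239506531186, 'cx': 321.30072441254, 'cy': 196.89139441106792, 'k1': -0.1148879681400897, 'rvec': array([ 2.20938597, -2.18542292,  0.09669507]), 'tvec': array([-0.0104814 ,  0.53186135,  1.32447658])} (array([0.44202062, 0.02305062, 1.35694916]), array([[ 0.06027511, -0.01793351, -0.99804712]]))
```

View pics/scene0.png

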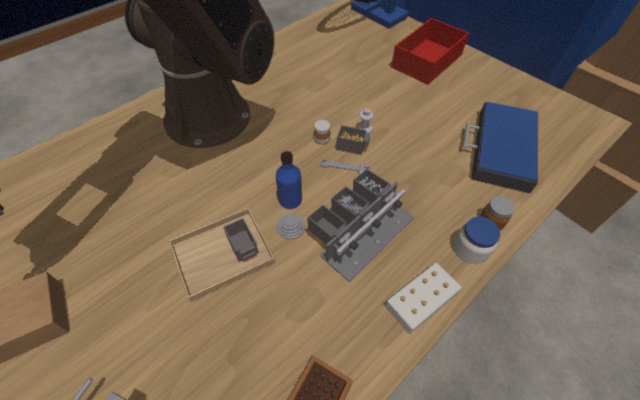

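View pics/top0.png

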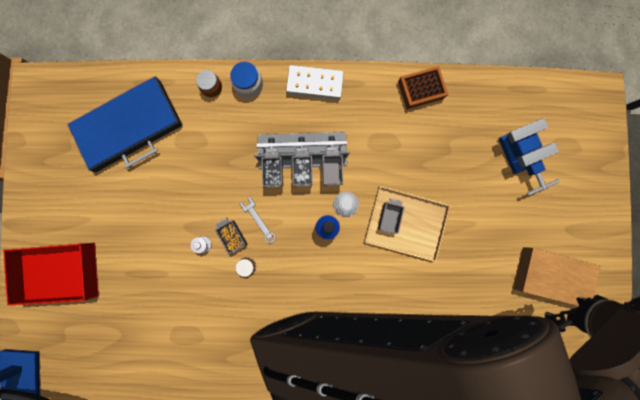

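The top view has +x up and +y left. The rail is at (302,145), and its bins are at (272,172), (302,170) and (332,170); the right one, place0, is empty. The tray is at (405,223) with the used bin at (391,217), the full bin at (231,237), and the jar at (245,268). The hub is at (200,245) and the spanner at (257,220).

```bash
python3 - <<'E'
from h import *
im=cv2.imread("pics/top0.png")
cv2.imwrite("pics/c1.png",cv2.resize(im[125:205,240:360],None,fx=6.6,fy=6.6,interpolation=cv2.INTER_CUBIC))
cv2.imwrite("pics/c2.png",cv2.resize(im[180:290,180:290],None,fx=5.4,fy=5.4,interpolation=cv2.INTER_CUBIC))
p=cams.camera_params("top")
print(onz(p,[[332,170],[272,170],[302,170]],.095),onz(p,[[231,237]],.055),onz(p,[[391,217]],.06),onz(p,[[378,187],[449,205],[434,261],[364,243]],.028))
print(onz(p,[[346,203]],.032),onz(p,[[327,227]],.185))
E
```

```text
[[ 0.60095024 -0.03165239  0.095     ]
 [ 0.59892822  0.13256656  0.095     ]
 [ 0.599903    0.05049424  0.095     ]] [[0.41395923 0.24783269 0.055     ]] [[ 0.47473926 -0.20036184  0.06      ]] [[ 0.56180125 -0.16797619  0.028     ]
 [ 0.51192847 -0.37653831  0.028     ]
 [ 0.34960503 -0.33169793  0.028     ]
 [ 0.40033169 -0.12814124  0.028     ]]
[[ 0.51428138 -0.07533418  0.032     ]] [[ 0.44474967 -0.01637931  0.185     ]]
```

View pics/c1.png

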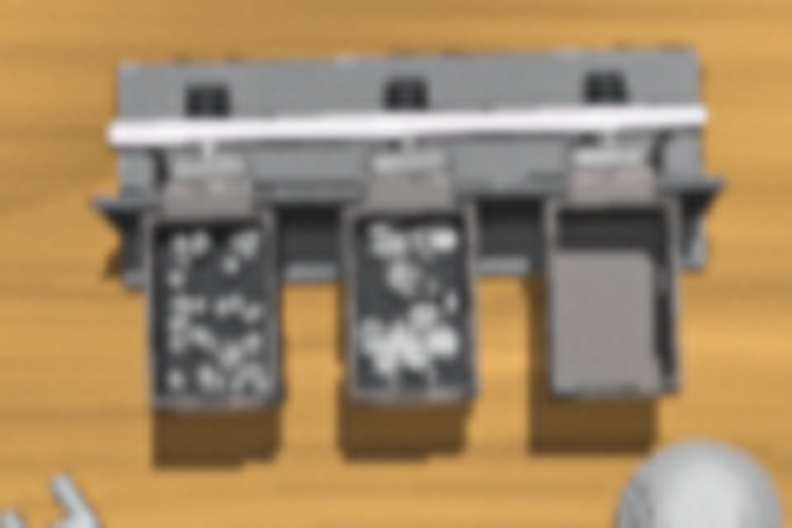

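View pics/c2.png

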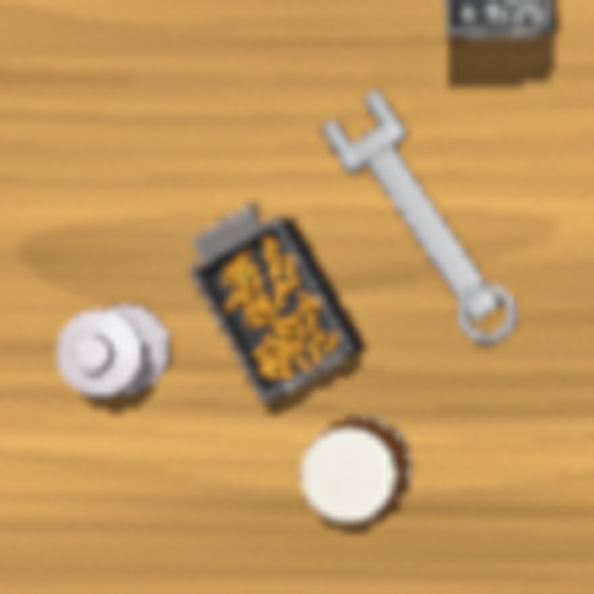

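c1 shows the empty bin's outer rim corners at crop (547,205), (680,200), (680,392) and (550,395). The bar runs from (110,131) to (705,113). c2 shows the full bin's rim corners at crop (195,270), (287,217), (366,347) and (277,408), with the hook at upper left and the hub and jar clear of it.

```bash
python3 - <<'E'
from h import *
p=cams.camera_params("top")
a=lambda l,o,s:np.array(o)+np.array(l,float)/s
def rep(n,P): 
    e=P[[0,1,2,3]]; print(n,'c',P.mean(0).round(4),'sides',[np.linalg.norm(P[i]-P[(i+1)%4]).round(4) for i in range(4)],'yaw',[np.degrees(np.arctan2(*(P[i]-P[j])[[1,0]])).round(1) for i,j in((0,3),(1,2))])
rep('empty',onz(p,a([(547,205),(680,200),(680,392),(550,395)],(240,125),6.6),.095))
rep('near',onz(p,a([(343,210),(474,207),(476,400),(345,400)],(240,125),6.6),.095))
rep('far',onz(p,a([(147,217),(272,212),(278,403),(152,407)],(240,125),6.6),.095))
rep('full',onz(p,a([(195,270),(287,217),(366,347),(277,408)],(180,180),5.4),.055))
for n,l,z in (('bar',[(110,131),(705,113)],.089),('plate',[(95,200),(720,183)],.091)):
    q=onz(p,a(l,(240,125),6.6),z); d=q[0]-q[1]; print(n,q,np.degrees(np.arctan2(-d[0],d[1])))
print('hub',onz(p,a([(95,355)],(180,180),5.4),.078),'jar',onz(p,a([(348,475)],(180,180),5.4),.058))
o=monitor.get_obs(); print({k:np.round(o[k],3) for k in o})
pw=cams.camera_params("wrist"); c,d=ray(pw,[[320,200]]); print(c,d,pw['fov_y'])
E
```

```text
empty c [ 0.6007 -0.0346  0.095 ] sides [np.float64(0.0555), np.float64(0.0803), np.float64(0.0539), np.float64(0.0794)] yaw [np.float64(1.5), np.float64(0.4)]
near c [0.597  0.0503 0.095 ] sides [np.float64(0.0545), np.float64(0.0806), np.float64(0.0542), np.float64(0.0793)] yaw [np.float64(1.5), np.float64(1.3)]
far c [0.5937 0.1321 0.095 ] sides [np.float64(0.052), np.float64(0.0797), np.float64(0.0521), np.float64(0.0793)] yaw [np.float64(2.7), np.float64(2.8)]
full c [0.4126 0.2448 0.055 ] sides [np.float64(0.0552), np.float64(0.0791), np.float64(0.0559), np.float64(0.0834)] yaw [np.float64(32.0), np.float64(32.4)]
bar [[ 0.66917512  0.17683985  0.089     ]
 [ 0.68005414 -0.07236226  0.089     ]] 2.499683968483094
plate [[ 0.63962104  0.18220198  0.091     ]
 [ 0.65011213 -0.07865186  0.091     ]] 2.3030951567154334
hub [[0.38907677 0.33604824 0.078     ]] jar [[0.32841013 0.20819239 0.058     ]]
{'t': np.float64(0.1), 'qpos': array([-1.23 ,  0.481,  1.597,  0.   ,  1.065, -0.047]), 'dq': array([-0.   , -0.002, -0.001,  0.   ,  0.   , -0.   ]), 'joint_torque': array([ 2.0000e-03, -9.5226e+01, -4.3104e+01, -0.0000e+00,  5.0000e-03,
        0.0000e+00]), 'eef_pos': array([ 0.246, -0.601,  0.231]), 'tool_rot': array([-0.001,  0.981,  0.193, -0.   ]), 'ft_force': array([ 0.15 ,  0.092, -0.323]), 'torque': array([0.005, 0.02 , 0.017]), 'finger_force': np.float64(0.0), 'opening': np.float64(0.086)}
[ 0.31199217 -0.5747205   0.37359273] [[-0.24619233 -0.13090079 -0.96081423]] 60.918549705559926
```

Call:
move_arm --pt "0.128 0.197 0 -0.0023" --pt "0.128 0.197 0 -0.0023" --pt "0.128 0.197 0 -0.0023" --pt "0.128 0.197 0 -0.0023" --pt "0.128 0.197 0 -0.0023" --pt "0.128 0.197 0 -0.0023" --pt "0.128 0.197 0 -0.0023" --pt "0.128 0.197 0 -0.0023" --pt "0.128 0.197 0 -0.0023" --pt "0.128 0.197 0 -0.0023" --pt "0.128 0.197 0 -0.0023" --pt "0.128 0.197 0 -0.0023" --gripper -0.6 --squeeze 80

```text
t: 1.3
eef_pos: [0.4305, -0.3169, 0.2311]
tool_rot: [-0.0, 0.994, 0.107, -0.0]
ft_force: [0.6, -0.1, -0.1]
opening: 0.0683
finger_force: 0.0
```

Call:
move_arm --pt "0.128 0.197 0 -0.0023" --pt "0.128 0.197 0 -0.0023" --pt "0.128 0.197 0 -0.0023" --pt "0.128 0.197 0 -0.0023" --pt "0.128 0.197 0 -0.0023" --pt "0.128 0.197 0 -0.0023" --pt "0.128 0.197 0 -0.0023" --pt "0.128 0.197 0 -0.0023" --pt "0.128 0.197 0 -0.0023" --pt "0.128 0.197 0 -0.0023" --pt "0.128 0.197 0 -0.0023" --pt "0.128 0.197 0 -0.0023" --pt "0 0 0 0"

```text
invalid input
```

Call:
move_arm --pt "0.14 0.214 0 -0.0025" --pt "0.14 0.214 0 -0.0025" --pt "0.14 0.214 0 -0.0025" --pt "0.14 0.214 0 -0.0025" --pt "0.14 0.214 0 -0.0025" --pt "0.14 0.214 0 -0.0025" --pt "0.14 0.214 0 -0.0025" --pt "0.14 0.214 0 -0.0025" --pt "0.14 0.214 0 -0.0025" --pt "0.14 0.214 0 -0.0025" --pt "0.14 0.214 0 -0.0025" --pt "0 0 0 0"

```text
t: 2.5
eef_pos: [0.6164, -0.0328, 0.2309]
tool_rot: [-0.0, 1.0, 0.022, 0.0]
ft_force: [0.1, -0.4, -0.2]
opening: 0.0686
finger_force: 0.0
```

```bash
python3 - <<'E'
from h import *
import json
p=cams.camera_params("wrist"); im=cams.read_camera("wrist"); cv2.imwrite("pics/w1.png",im)
np.save("w1.npy",p,allow_pickle=True)
o=monitor.get_obs(); print(o['eef_pos'],o['tool_rot'])
# predicted corners
c,s=np.cos(.042),np.sin(.042)
for x,y in((40,27),(40,-27),(-40,-27),(-40,27)): print(x,y,proj(p,[.6007+(c*x-s*y)/1e3,-.0346+(s*x+c*y)/1e3,.095]).round(1))
E
```

```text
[ 0.61530716 -0.03415635  0.23076929] [-9.70852814e-05  9.99759758e-01  2.19165915e-02 -2.84176501e-04]
40 27 [[278.3 161.4]]
40 -27 [[343.7 161.6]]
-40 -27 [[341.  250.6]]
-40 27 [[280.5 250.4]]
```

View pics/w1.png

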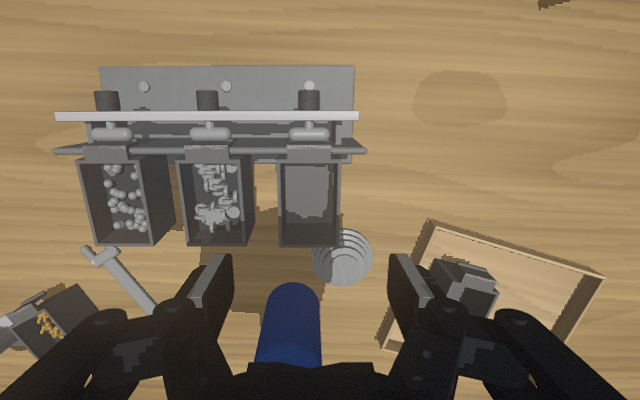

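```bash
python3 - <<'E'
from h import *
im=cv2.imread("pics/w1.png")
cv2.imwrite("pics/c3.png",cv2.resize(im[140:260,255:375],None,fx=5,fy=5,interpolation=cv2.INTER_CUBIC))
E
```

```text
(no output)
```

View pics/c3.png

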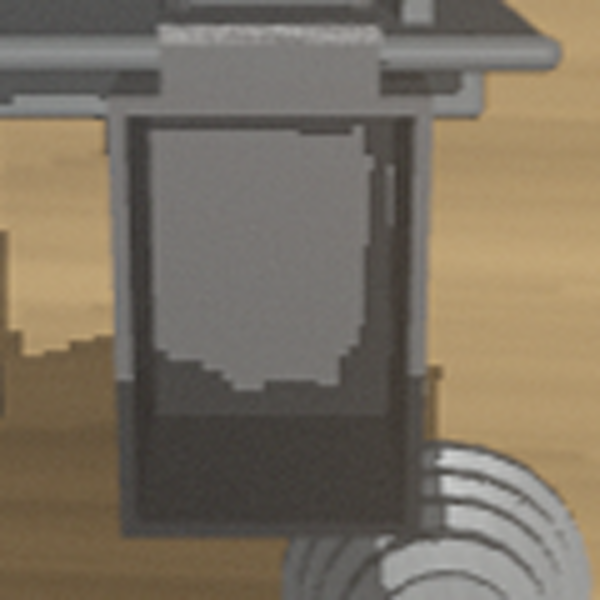

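c3 shows the empty bin's outer rim at crop (107,98), (433,98), (425,537) and (120,537).

```bash
python3 - <<'E'
from h import *
p=np.load("w1.npy",allow_pickle=True).item()
P=onz(p,np.array([255,140])+np.array([(107,98),(433,98),(425,537),(120,537)])/5.,.095)
print(P.mean(0),[np.linalg.norm(P[i]-P[i-1]).round(4) for i in range(4)],P.round(4))
E
```

```text
[ 0.6029265  -0.03312224  0.095     ] [np.float64(0.0786), np.float64(0.0538), np.float64(0.0786), np.float64(0.0543)] [[ 0.641  -0.0044  0.095 ]
 [ 0.6434 -0.0581  0.095 ]
 [ 0.5649 -0.0622  0.095 ]
 [ 0.5625 -0.0079  0.095 ]]
```

Call:
move_arm --pt "0.01 0.009 -0.2 0" --pt "0 0 -0.2 0" --pt "0 0 -0.2 0" --pt "0 0 -0.2 0" --pt "0 0 -0.15 0" --pt "0 0 -0.12 0" --pt "0 0 -0.1 0" --pt "0 0 -0.1 0" --pt "0 0 -0.1 0" --pt "0 0 0 0"

```text
t: 3.55
eef_pos: [0.6153, -0.0344, 0.0654]
tool_rot: [-0.0, 1.0, 0.021, -0.001]
ft_force: [0.2, -0.2, -0.9]
opening: 0.0683
finger_force: 0.0
```

Call:
move_arm --pt "0 0 0 0" --pt "0 0 0 0" --pt "0 0 0 0" --pt "0 0 0 0" --pt "0 0 0 0" --pt "0 0 0 0" --gripper 1

```text
t: 4.15
eef_pos: [0.6161, -0.0344, 0.0673]
tool_rot: [-0.0, 1.0, 0.021, 0.0]
ft_force: [-5.2, 2.1, 7.1]
opening: 0.0527
finger_force: 83.3
```

```bash
python3 - <<'E'
from h import *
cv2.imwrite("pics/w2.png",cams.read_camera("wrist"));cv2.imwrite("pics/top2.png",cams.read_camera("top"))
o=monitor.get_obs(); print(o['eef_pos'],o['tool_rot'],o['finger_force'],o['ft_force'],o['opening'])
E
```

```text
[ 0.61611846 -0.03439186  0.0673073 ] [-2.68518714e-05  9.99783252e-01  2.08192853e-02  7.18314202e-05] 83.32643151283264 [-4.92052802  1.76951699  6.50816081] 0.05237182171967405
```

Call:
move_arm --pt "0 0 0.03 0" --pt "0 0 0.03 0" --pt "0 0 0.03 0" --pt "0 0 0.04 0" --pt "0 0 0.06 0" --pt "0 0 0.08 0" --pt "0 0 0.1 0" --pt "0 0 0.12 0" --pt "0 0 0.12 0" --pt "0 0 0.08 0" --pt "0 0 0.04 0" --pt "0 0 0 0"

```text
t: 5.45
eef_pos: [0.6165, -0.0345, 0.1553]
tool_rot: [0.0, 1.0, 0.021, 0.001]
ft_force: [0.4, -0.1, -0.9]
opening: 0.0531
finger_force: 86.8
```

```bash
python3 - <<'E'
from h import *
a=cams.read_camera("wrist"); b=cams.read_camera("scene")
cv2.imwrite("pics/w3.png",a)
w2=cv2.imread("pics/w2.png")
cv2.imwrite("pics/v3.png",np.hstack([cv2.resize(w2[150:400,140:480],(400,294)),cv2.resize(a[150:400,140:480],(400,294))]))
o=monitor.get_obs(); print(o['eef_pos'],o['tool_rot'],o['finger_force'],o['ft_force'],o['opening'])
E
```

```text
[ 0.61589626 -0.03444096  0.15416725] [-4.87760972e-05  9.99783855e-01  2.07890679e-02 -2.37688209e-04] 86.80355787277222 [-0.13470723 -0.24405015 -0.73746157] 0.052247129008785795
```

View pics/v3.png

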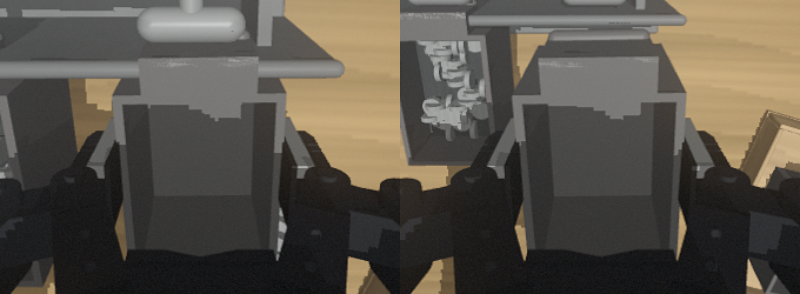

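Left is before the lift and right is after. The bin is held square: its rear rim stays at row ~103 and the rear wall now shows behind the tab. It is clear of the rail, and the neighbour still hangs.

Call:
move_arm --pt "-0.06 -0.1 0 -0.004" --pt "-0.12 -0.2 0 -0.004" --pt "-0.12 -0.2 0 -0.004" --pt "-0.12 -0.2 0 -0.004" --pt "-0.12 -0.2 0 -0.004" --pt "-0.12 -0.2 0 -0.004" --pt "-0.12 -0.2 0 -0.004" --pt "-0.12 -0.2 0 -0.004" --pt "-0.12 -0.2 0 -0.004" --pt "-0.12 -0.2 0 -0.004" --pt "-0.12 -0.2 0 -0.004" --pt "-0.065 -0.11 0 -0.003"

```text
t: 6.75
eef_pos: [0.4553, -0.3013, 0.154]
tool_rot: [-0.0, 0.992, -0.128, -0.001]
ft_force: [-0.0, -0.3, -1.3]
opening: 0.0525
finger_force: 86.8
```

```bash
python3 - <<'E'
from h import *
cv2.imwrite("pics/w4.png",cv2.resize(np.hstack([cams.read_camera("wrist"),cams.read_camera("top")[100:300,180:500].repeat(2,0).repeat(2,1)]),(800,250)))
o=monitor.get_obs(); print(o['eef_pos'],o['tool_rot'],o['ft_force'],o['opening'])
E
```

```text
[ 0.45575731 -0.30109342  0.15411162] [-8.76403484e-05  9.91746416e-01 -1.28214292e-01 -3.66325439e-04] [ 0.484197   -0.06389686 -1.30720023] 0.05256350970674993
```

View pics/w4.png

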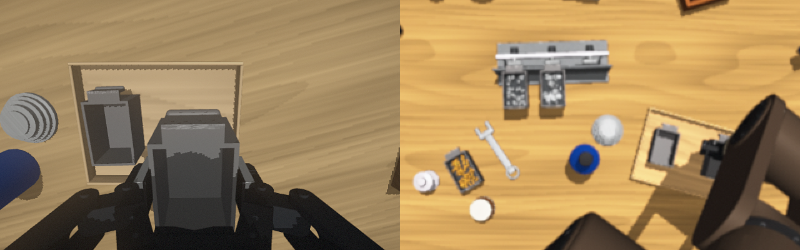

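The held bin hangs over the tray's free -y half, parallel to the walls. The used bin is clear on the left, and the other two bins are still on the rail.

Call:
move_arm --pt "0.01 0.01 -0.1 0" --pt "0 0 -0.15 0" --pt "0 0 -0.15 0" --pt "0 0 -0.15 0" --pt "0 0 -0.15 0" --pt "0 0 -0.12 0" --pt "0 0 -0.08 0" --pt "0 0 -0.05 0" --pt "0 0 -0.02 0" --pt "0 0 -0.01 0" --pt "0 0 0 0"

```text
t: 7.95
eef_pos: [0.4586, -0.2986, 0.0372]
tool_rot: [0.0, 0.992, -0.126, 0.0]
ft_force: [0.2, -0.4, -0.5]
opening: 0.0527
finger_force: 86.8
```

Call:
move_arm --pt "0 0 -0.01 0" --pt "0 0 -0.01 0" --pt "0 0 -0.01 0" --pt "0 0 0 0"

```text
t: 8.35
eef_pos: [0.4592, -0.2991, 0.034]
tool_rot: [0.0, 0.992, -0.127, 0.001]
ft_force: [3.1, -0.1, 9.0]
opening: 0.0527
finger_force: 87.6
```

Call:
move_arm --pt "0 0 0 0" --pt "0 0 0 0" --pt "0 0 0 0" --pt "0 0 0 0" --pt "0 0 0 0" --gripper -0.6

```text
t: 8.85
eef_pos: [0.4583, -0.2985, 0.0332]
tool_rot: [-0.0, 0.992, -0.127, -0.0]
ft_force: [0.3, -0.1, 0.3]
opening: 0.068
finger_force: 0.0
```

Call:
move_arm --pt "0 0 0.05 0" --pt "0 0 0.1 0" --pt "0 0 0.15 0" --pt "0 0 0.2 0" --pt "0 0 0.25 0" --pt "0 0 0.25 0" --pt "0 0 0.25 0" --pt "0 0 0.25 0" --pt "0 0 0.1 0" --pt "0 0 0 0"

```text
t: 9.85
eef_pos: [0.4591, -0.299, 0.2276]
tool_rot: [0.001, 0.992, -0.127, 0.002]
ft_force: [-0.9, 0.9, -1.0]
opening: 0.0688
finger_force: 0.0
```

```bash
python3 - <<'E'
from h import *
a=cams.read_camera("wrist"); cv2.imwrite("pics/w5.png",a)
o=monitor.get_obs(); print(o['eef_pos'],o['tool_rot'],o['ft_force'],o['opening'])
E
```

```text
[ 0.45849531 -0.29855424  0.22600924] [ 3.67248684e-04  9.91966846e-01 -1.26495628e-01  7.05192290e-04] [-0.66550019  0.60556815 -0.39327777] 0.06828956811651761
```

View pics/w5.png

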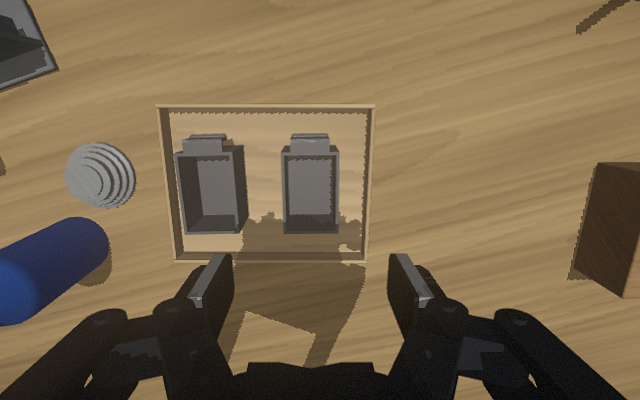

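The empty bin stands upright in the tray's free half, rim corners about (282,150), (339,150), (339,233) and (284,233). It serves as a pixel reference for the full bin at the same relative height.

Call:
move_arm --pt "-0.015 0.22 0 0.0065" --pt "-0.015 0.23 0 0.0065" --pt "-0.015 0.23 0 0.0065" --pt "-0.015 0.23 0 0.0065" --pt "-0.015 0.23 0 0.0065" --pt "-0.015 0.23 0 0.0065" --pt "-0.015 0.23 0 0.0065" --pt "-0.015 0.23 0 0.0065" --pt "-0.015 0.23 0 0.0065" --pt "-0.015 0.23 0 0.0065"

```text
t: 10.9
eef_pos: [0.4392, -0.0225, 0.224]
tool_rot: [-0.0, 0.997, 0.078, -0.001]
ft_force: [0.1, -0.7, 0.6]
opening: 0.0682
finger_force: 0.0
```

Call:
move_arm --pt "-0.015 0.23 -0.01 0.0065" --pt "-0.015 0.23 -0.01 0.0065" --pt "-0.015 0.23 -0.01 0.0065" --pt "-0.015 0.23 0 0.0065" --pt "-0.015 0.23 0 0.0065" --pt "-0.015 0.23 0 0.0065" --pt "-0.015 0.23 0 0.0065" --pt "-0.015 0.23 0 0.0065" --pt "-0.015 0.23 0 0.0065" --pt "-0.005 0.22 0 0.006" --pt "0 0 0 0"

```text
t: 12.0
eef_pos: [0.4228, 0.2532, 0.2203]
tool_rot: [-0.0, 0.961, 0.278, -0.001]
ft_force: [-0.2, -0.0, -0.2]
opening: 0.0683
finger_force: 0.0
```

```bash
python3 - <<'E'
from h import *
o=monitor.get_obs(); p=cams.camera_params("wrist"); a=cams.read_camera("wrist"); cv2.imwrite("pics/w6.png",a); np.save("w6.npy",p,allow_pickle=True)
b=cv2.imread("pics/w5.png")
cv2.imwrite("pics/c6.png",cv2.resize(np.hstack([b[125:245,260:360],a[125:245,260:360]]),None,fx=4,fy=4,interpolation=cv2.INTER_CUBIC))
print(o['eef_pos'],o['tool_rot'],o['opening'])
E
```

```text
[0.42279267 0.25324185 0.22031842] [-8.82518856e-05  9.60599552e-01  2.77934910e-01 -8.23699502e-04] 0.06827515052172016
```

View pics/c6.png

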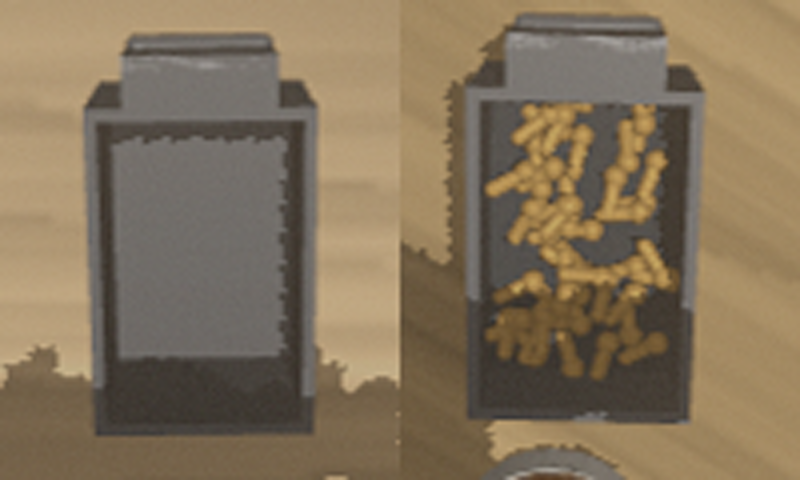

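In c6 the left pane is the reference rim: (85,107), (315,107), (313,435), (96,435). The right pane is the full bin: (468,87), (704,87), (690,420), (468,420). The full bin sits slightly up and left, and rotated by about 1–2°.

```bash
python3 - <<'E'
from h import *
p=np.load("w6.npy",allow_pickle=True).item()
tcp=np.array([.42279,.25324]); yaw=2*np.arctan2(.27793,.9606); R=np.array([[np.cos(yaw),-np.sin(yaw)],[np.sin(yaw),np.cos(yaw)]])
o=np.array([260,125])
for n,l,z in(('ref',[(85,107),(315,107),(313,435),(96,435)],.055-.001),('full',[(68,87),(304,87),(290,420),(68,420)],.055)):
    P=onz(p,o+np.array(l)/4.,z)[:,:2]; L=(P-tcp)@R
    f=(L[0]+L[1]-L[2]-L[3])/2; r=(L[0]-L[1]+L[3]-L[2])/2
    print(n,L.mean(0).round(4),P.mean(0).round(4),np.linalg.norm(f),np.linalg.norm(r),np.degrees([np.arctan2(f[1],f[0]),np.arctan2(-r[0],r[1])]))
print(np.degrees(yaw),R)
E
```

```text
ref [-0.0124 -0.0004] [0.4125 0.2463] 0.07991796967610452 0.05256910690230052 [0.81900604 0.0529622 ]
full [-0.0079  0.0043] [0.4138 0.2526] 0.08028502136800253 0.05348597408706219 [-1.34648711  0.05211366]
32.27344118190584 [[ 0.84550944 -0.53396048]
 [ 0.53396048  0.84550944]]
```

Call:
move_arm --pt "0.011 0.053 -0.05 -0.003" --pt "0 0 -0.18 0" --pt "0 0 -0.2 0" --pt "0 0 -0.2 0" --pt "0 0 -0.2 0" --pt "0 0 -0.2 0" --pt "0 0 -0.18 0" --pt "0 0 -0.15 0" --pt "0 0 -0.12 0" --pt "0 0 -0.07 0" --pt "0 0 -0.035 0" --pt "0 0 0 0"

```text
t: 13.25
eef_pos: [0.4247, 0.2571, 0.0311]
tool_rot: [0.0, 0.964, 0.267, -0.0]
ft_force: [-0.1, -1.2, 0.4]
opening: 0.0688
finger_force: 0.0
```

Call:
move_arm --pt "0 0 0 0" --pt "0 0 0 0" --pt "0 0 0 0" --pt "0 0 0 0" --pt "0 0 0 0" --pt "0 0 0 0" --gripper 1

```text
t: 13.85
eef_pos: [0.4252, 0.2576, 0.0323]
tool_rot: [-0.0, 0.964, 0.267, 0.001]
ft_force: [0.4, -1.9, 7.5]
opening: 0.0522
finger_force: 84.5
```

```bash
python3 - <<'E'
from h import *
o=monitor.get_obs(); p=cams.camera_params("wrist"); a=cams.read_camera("wrist"); cv2.imwrite("pics/w7.png",a)
b=cv2.imread("pics/w3.png")
cv2.imwrite("pics/c7.png",cv2.resize(np.hstack([b[150:380,220:400],a[150:380,220:400]]),None,fx=2.2,fy=2.2,interpolation=cv2.INTER_CUBIC))
print(o['eef_pos'],o['tool_rot'],o['opening'],o['ft_force'])
E
```

```text
[0.42517519 0.25757406 0.03233965] [-8.09121382e-05  9.63627215e-01  2.67249517e-01  5.29701308e-04] 0.0522464450240431 [ 0.38884977 -1.90119215  7.46959346]
```

View pics/c7.png

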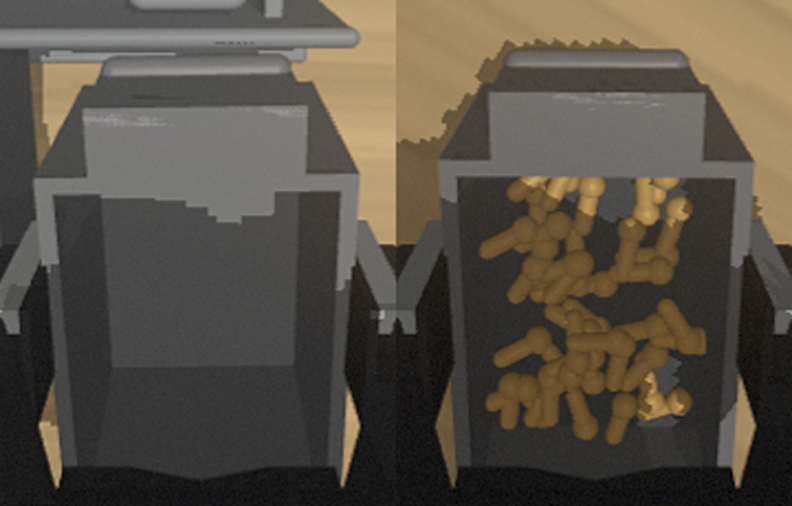

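The left pane is the empty bin in hand: rear rim (36,180)–(358,176), tab edge (84,108)–(307,107). The right pane is the full bin: rim (440,163)–(751,162), tab (489,93)–(705,93). It is gripped square, and appears a few mm deeper and shifted along x.

```bash
python3 - <<'E'
from h import *
from scipy.optimize import brentq
p=cams.camera_params("wrist"); o=monitor.get_obs(); q=o['tool_rot']; tcp=np.array(o['eef_pos'])
yaw=2*np.arctan2(q[2],q[1]); c,s=np.cos(yaw),np.sin(yaw); R=np.array([[c,-s],[s,c]])
print(tcp,np.degrees(yaw))
off=np.array([220,150])
for n,rim,tab in(('empty',[(36,180),(358,176)],[(84,108),(307,107)]),('full',[(44,163),(355,162)],[(93,93),(309,93)])):
    out=[]
    for l,w in((rim,.054),(tab,.036)):
        uv=off+np.array(l)/2.2
        g=lambda z:np.linalg.norm(np.subtract(*onz(p,uv,z)))-w
        z=brentq(g,-.05,.14); h=z-tcp[2]
        out.append(('free',round(h,4),((onz(p,uv,z)[:,:2]-tcp[:2])@R).mean(0).round(4)))
        for hh in(.023,.0265,.028,): out.append((hh,((onz(p,uv,tcp[2]+hh)[:,:2]-tcp[:2])@R).mean(0).round(4)))
    print(n,*out,sep='\n ')
E
```

```text
[0.42517654 0.25758168 0.03234466] 30.997448600469326
empty
 ('free', np.float64(0.0257), array([0.0257, 0.0001]))
 (0.023, array([0.0247, 0.0001]))
 (0.0265, array([0.026 , 0.0001]))
 (0.028, array([0.0266, 0.0001]))
 ('free', np.float64(0.0268), array([0.0383, 0.0003]))
 (0.023, array([0.0372, 0.0003]))
 (0.0265, array([0.0382, 0.0003]))
 (0.028, array([0.0386, 0.0003]))
full
 ('free', np.float64(0.0208), array([ 0.0267, -0.0003]))
 (0.023, array([ 0.0275, -0.0003]))
 (0.0265, array([ 0.0288, -0.0003]))
 (0.028, array([ 0.0293, -0.0003]))
 ('free', np.float64(0.0223), array([ 0.0395, -0.0006]))
 (0.023, array([ 0.0397, -0.0006]))
 (0.0265, array([ 0.0406, -0.0006]))
 (0.028, array([ 0.041 , -0.0006]))
```

Call:
move_arm --pt "0 0 0.05 0" --pt "0 0 0.1 0" --pt "0 0 0.15 0" --pt "0 0 0.2 0" --pt "0 0 0.2 0" --pt "0 0 0.2 0" --pt "0 0 0.2 0" --pt "0 0 0.2 0" --pt "0 0 0.15 0" --pt "0 0 0.07 0"

```text
t: 14.9
eef_pos: [0.4254, 0.2578, 0.2165]
tool_rot: [-0.0, 0.964, 0.267, 0.002]
ft_force: [-0.5, -0.4, -3.5]
opening: 0.0523
finger_force: 84.1
```

Call:
move_arm --pt "0.06 -0.09 0 -0.006" --pt "0.12 -0.18 0 -0.007" --pt "0.15 -0.23 0 -0.007" --pt "0.15 -0.23 0 -0.007" --pt "0.15 -0.23 0 -0.007" --pt "0.15 -0.23 0 -0.007" --pt "0.15 -0.23 0 -0.007" --pt "0.15 -0.23 0 -0.007" --pt "0.15 -0.23 0 -0.007" --pt "0.15 -0.23 0 -0.007" --pt "0.12 -0.18 0 -0.006" --pt "0.08 -0.12 0 -0.004"

```text
t: 16.1
eef_pos: [0.6147, -0.034, 0.2128]
tool_rot: [0.0, 1.0, 0.02, -0.001]
ft_force: [-0.4, 0.9, -2.1]
opening: 0.0525
finger_force: 84.2
```

Call:
move_arm --pt "0 0 0 0" --pt "0 0 0 0"

```text
t: 16.3
eef_pos: [0.6138, -0.0318, 0.2132]
tool_rot: [-0.0, 1.0, 0.022, -0.001]
ft_force: [-0.5, -0.5, -2.0]
opening: 0.0522
finger_force: 84.3
```

```bash
python3 - <<'E'
from h import *
import time
o=monitor.get_obs(); a=cams.read_camera("wrist"); cv2.imwrite("pics/w8.png",a)
q=o['tool_rot'];print(o['eef_pos'],np.degrees(2*np.arctan2(q[2],q[1])),o['opening'],o['ft_force'])
for i in range(3): cams.read_camera("top"); o=monitor.get_obs(); q=o['tool_rot'];print(o['eef_pos'],np.degrees(2*np.arctan2(q[2],q[1])))
E
```

```text
[ 0.61377158 -0.03181017  0.21318684] 2.5262173121620606 0.05217771635372438 [-0.54927125 -0.4629605  -2.01171411]
[ 0.6137191  -0.03102694  0.21359754] 2.603761921610633
[ 0.61382869 -0.0309207   0.21376593] 2.617363642632123
[ 0.61396708 -0.03092863  0.21389694] 2.6222304876858784
```

Call:
move_arm --pt "0.018 -0.028 -0.1 0" --pt "0 0 -0.15 0" --pt "0 0 -0.15 0" --pt "0 0 -0.15 0" --pt "0 0 -0.15 0" --pt "0 0 -0.12 0" --pt "0 0 -0.05 0" --pt "0 0 0 0" --pt "0 0 0 0" --pt "0 0 0 0"

```text
t: 17.5
eef_pos: [0.6172, -0.0351, 0.1103]
tool_rot: [0.0, 1.0, 0.022, 0.001]
ft_force: [0.3, -1.2, -1.7]
opening: 0.0524
finger_force: 84.3
```

```bash
python3 - <<'E'
from h import *
o=monitor.get_obs(); a=cams.read_camera("wrist"); cv2.imwrite("pics/w9.png",a)
for i in range(2):
  q=o['tool_rot'];print(o['eef_pos'],np.degrees(2*np.arctan2(q[2],q[1])),o['opening'],o['ft_force'])
  t=cams.read_camera("top");o=monitor.get_obs()
b=cv2.imread("pics/w2.png"); r=lambda i:i[130:270,215:405]
cv2.imwrite("pics/c9.png",cv2.resize(np.hstack([r(b),r(a)]),None,fx=2.1,fy=2.1,interpolation=cv2.INTER_CUBIC))
E
```

```text
[ 0.61718373 -0.0351276   0.11030799] 2.565737575146305 0.05238191721431733 [ 0.27720492 -1.1737962  -1.66504052]
[ 0.61704374 -0.03510832  0.11021551] 2.566077945899958 0.0524563489786062 [-0.03393778  0.57486325 -2.8482208 ]
```

View pics/c9.png

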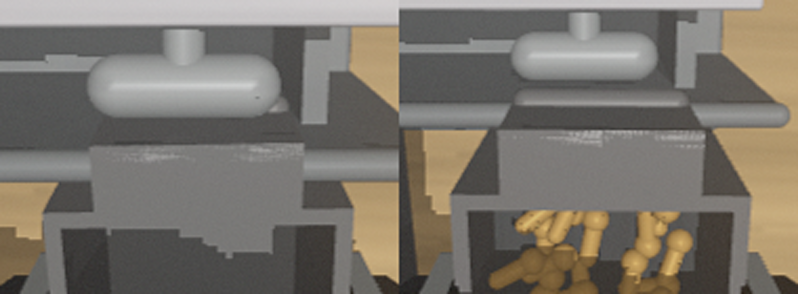

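```bash
python3 - <<'E'
from h import *
p=cams.camera_params("wrist"); o=monitor.get_obs(); tcp=np.array(o['eef_pos']); yaw=np.radians(2.45); ax=np.array([np.cos(yaw),np.sin(yaw)])
off=np.array([215,130])
def X(uv,h): return (onz(p,off+np.array(uv)/2.1,tcp[2]+h)[:,:2]-tcp[:2])@ax
# h: heights relative to TCP
for n,hr,hp,tab,lo,hi in(('hung',.0258,.0258-.005,[(197,145)],[(360,181)],[(360,150)]),('now',.0226,.090-tcp[2],[(202,131)],[(345,128)],[(345,103)])):
    t=X(tab,hr)[0]; a=X(lo,hp)[0]; b=X(hi,hp)[0]; print(n,t,a,b,'thick',b-a,'D',t-(a+b)/2)
print(tcp)
E
```

```text
hung 0.03811182971352197 0.030000430492815762 0.03583344170180114 thick 0.005833011208985377 D 0.005194893616213524
now 0.039738024530717925 0.029292278980247236 0.03531871859073961 thick 0.006026439610492373 D 0.0074325257452245025
[ 0.61696418 -0.03512562  0.11013614]
```

c9 shows the hook flange's bead just beyond and above the plate at row 97, with the plate at rows 103–128. The bin is upright and in line with the roller. It is about 2.2 mm further in than home, so I will shift it back slightly.

Call:
move_arm --pt "-0.006 0 0 0" --pt "0 0 -0.04 0" --pt "0 0 -0.05 0" --pt "0 0 -0.05 0" --pt "0 0 -0.04 0" --pt "0 0 -0.02 0" --pt "0 0 0 0"

```text
t: 18.35
eef_pos: [0.6153, -0.0351, 0.085]
tool_rot: [-0.0, 1.0, 0.022, -0.001]
ft_force: [-2.3, 0.0, -0.9]
opening: 0.0526
finger_force: 84.5
```

Call:
move_arm --pt "0 0 -0.02 0" --pt "0 0 -0.02 0" --pt "0 0 -0.02 0" --pt "0 0 -0.02 0" --pt "0 0 -0.02 0" --pt "0 0 -0.02 0" --pt "0 0 0 0"

```text
t: 19.05
eef_pos: [0.616, -0.0351, 0.0716]
tool_rot: [0.0, 1.0, 0.022, 0.0]
ft_force: [-9.1, 0.6, 11.4]
opening: 0.0526
finger_force: 86.3
```

Call:
move_arm --pt "0 0 -0.01 0" --pt "0 0 -0.01 0" --pt "0 0 0 0"

```text
t: 19.35
eef_pos: [0.6165, -0.0352, 0.0704]
tool_rot: [0.0, 1.0, 0.022, 0.001]
ft_force: [-12.0, -0.9, 26.8]
opening: 0.0523
finger_force: 88.6
```

Call:
move_arm --pt "0 0 -0.01 0" --pt "0 0 -0.01 0" --pt "0 0 0 0"

```text
t: 19.65
eef_pos: [0.6164, -0.0353, 0.07]
tool_rot: [0.0, 1.0, 0.022, 0.001]
ft_force: [-25.6, 0.1, 62.3]
opening: 0.0523
finger_force: 93.0
```

Call:
move_arm --pt "0 0 0.015 0" --pt "0 0 0.012 0" --pt "0 0 0 0"

```text
t: 19.95
eef_pos: [0.6163, -0.0352, 0.0707]
tool_rot: [0.0, 1.0, 0.022, 0.001]
ft_force: [-8.5, -0.8, 14.3]
opening: 0.0524
finger_force: 86.8
```

Call:
move_arm --pt "0 0 0 0" --pt "0 0 0 0" --pt "0 0 0 0" --pt "0 0 0 0" --pt "0 0 0 0" --gripper -0.6

```text
t: 20.45
eef_pos: [0.616, -0.0351, 0.0694]
tool_rot: [0.0, 1.0, 0.022, 0.0]
ft_force: [-0.6, 1.1, -0.3]
opening: 0.0683
finger_force: 0.0
```

Call:
move_arm --pt "0 0 0.04 0" --pt "0 0 0.1 0" --pt "0 0 0.15 0" --pt "0 0 0.2 0" --pt "0 0 0.25 0" --pt "0 0 0.25 0" --pt "0 0 0.2 0" --pt "0 0 0.11 0" --pt "0 0 0 0" --pt "0 0 0 0"

```text
t: 21.45
eef_pos: [0.6156, -0.0351, 0.2252]
tool_rot: [-0.0, 1.0, 0.022, -0.0]
ft_force: [-0.5, -0.5, 0.7]
opening: 0.0681
finger_force: 0.0
```

```bash
python3 - <<'E'
from h import *
o=monitor.get_obs(); p=cams.camera_params("wrist"); a=cams.read_camera("wrist"); cv2.imwrite("pics/w10.png",a)
print(o['eef_pos'],o['opening'],o['ft_force'])
c,s=np.cos(.042),np.sin(.042)
for x,y in((40,27),(40,-27),(-40,-27),(-40,27)): print(proj(p,[.6029+(c*x-s*y)/1e3,-.0331+(s*x+c*y)/1e3,.095]).round(1))
r=a[60:260,40:380]; cv2.imwrite("pics/c10.png",cv2.resize(r,None,fx=2.3,fy=2.3,interpolation=cv2.INTER_CUBIC))
E
```

```text
[ 0.6155736  -0.03505163  0.2251749 ] 0.0681315772061091 [-0.47376743 -0.48214623  0.72797876]
[[273.  158.5]]
[[339.9 158.7]]
[[337.3 249.9]]
[[275.5 249.7]]
```

View pics/c10.png

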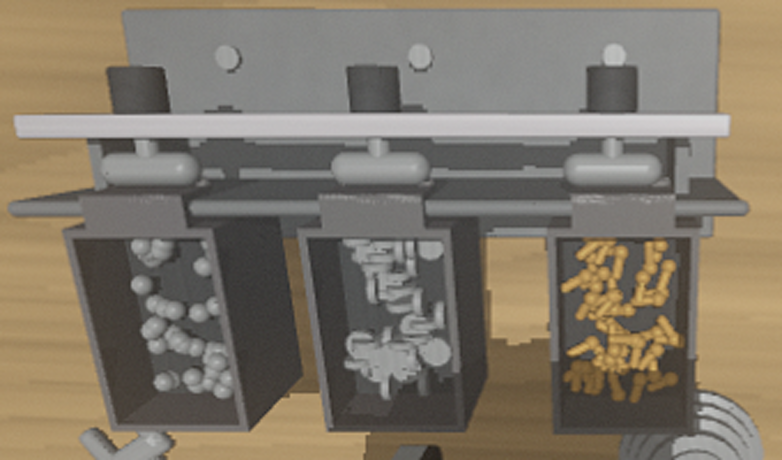

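All three bins hang level: tabs are all at rows 195–228 and the rollers sit over the hooks. The full bin is upright with its contents in, and about 2 mm off the place along the rail. The gripper is clear.

```bash
python3 -c "
from bench import workorder
print(workorder.job_done())"
```

```text
the job is handed in; nothing more can be done
None
```

The job is handed in at about 22 s of the 64 s allowed: in the last camera views the empty bin stood flat in the tray's free half and the full bin hung level on place0, pressed down to a hard stop (62 N). The hand-in call returned no verdict.

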